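# Unlatch and slide open the dust filter cover

## Robot

A 6-joint arm with a two-finger parallel gripper is mounted at the origin on the work surface. World frame = base frame: x ahead of the robot, y to its left, z up, the work surface at z = 0. Lengths are in m, angles in rad, forces in N, time in s.
With the tool pointing down it reaches from about 0.35 to 0.975 m from the base axis. Payload 4.9 kg.
Tool frame: the origin (TCP) lies at the very end of the fingers, on their centre line; the grasp point (between the pads) lies 19 mm behind it; z points along the fingers, y is the line along which they close (so a half turn about z gives the same grasp; the last joint's range is limited). The gripper opens to 85 mm and grips with 20 to 120 N. Pads are 22 mm wide; open, the fingers measure 114 mm over their backs; the gripper's body (76 mm by 85 mm) begins 54 mm behind the grasp point. The pads swing forward as they close: fully open they stand 13 mm farther back than shut.
Start: joints at [1.184, 0.053, 1.613, -0, 1.476, -0.119], TCP at [0.165, 0.603, 0.231] pointing down, gripper open.
Joint ranges: [-3.01, 3.01], [-1.01, 2.22], [0.06, 2.58], [-1.02, 4.17], [0.09, 2.62], [-3.14, 3.14]. Speed limits (rad/s): [2.57, 2.57, 3.14, 3.14, 3.14, 3.14].

## Interface

Orientations are given as a unit quaternion [w, x, y, z].
In Python, from plant import manip gives the robot as it stands.
- The arm moves only by the tool move_arm, never from a script. Its argument "plan" is a list that holds one entry, the list of rows, each a list of 7 numbers: the shift along the tool's x, y, z as a fraction of full scale, then the turn, a rotation vector about the tool's x, y, z as a fraction of full scale, then the closure, from 0 (fully open) to 1 (shut). In form: [[[dx, dy, dz, wx, wy, wz, fingers], ...]]. A call has exactly 10 rows; each row shifts and turns the commanded pose from where the row before left it, along the tool's axes as they then stand; what a row does not reach is not made up. Full scale, the value 1, is 0.12 m for a shift and 0.15 rad for a turn. A row lasts 1/8 s, in which the tool goes at most 62.5 mm and 10.7 degrees, less where a joint would pass 70% of its speed; a pose out of reach is approached as far as the arm can. A call with a number of a shift or a turn outside -1 to 1 is refused whole. A call with a gripper value outside its range is refused whole. The fingers move at their own pace and stop on an object; the grip force is fixed at half the most. Time passes only in rows, so rows that do not move let the fingers close, or fill a call up. It gives the time, the measured TCP pose, the force, the opening and the grip force at its end, in the units of the state.
- manip.state(): the state, without advancing time (a new reading comes with each control period).
- manip.grab_frame(name): name is "side" or "top" or "wrist"; returns a dict with "pixels" (384x512x3 uint8, blue, green, red), "depth" (384x512 float32, m along the optical axis (not along the pixel's ray), 0 where there is no reading), "vfov" (degrees; the focal length in pixels is half the picture's height over the tangent of half this angle, whatever the lens; pixels are square), "cx", "cy" (the principal point, pixels), "view" (4x4, takes a point from world to camera coordinates). Camera axes: x right, y down, z forward; pixel columns grow to the right and rows downward; lengths in m; the calibration is good to about 2 mm. A picture is of the moment at which its call begins.
- manip.job_done(): hands the job in; it is judged then, once.
The state is a dict: "time": time; "joint_pos": joint angles; "joint_vel": joint speeds; "joint_efforts": joint torques, N m; "tool_pos": TCP position; "tool_rot": TCP orientation; "contact_force": force on the tool from outside, world axes, zero at the start; "ft_torque": the same for the moment, N m; "gripper_width": opening from 0.0 (shut) to 1.0 (fully open); "grasp_force": force on a finger pad.
Only numpy, scipy, OpenCV 4.12 (cv2) and the standard library are available. Lean on these libraries where they do the work, as an engineer would, in place of code of your own. Each camera call takes 0.05 s, during which the arm holds its last target. There are 200 camera calls.

## Task

Open the stone carver's dust filter box: press the orange snap tab all the way in with a fingertip while the blue cover is still in place, then push the blue cover along its runners, over the sunken tab, until the whole white filter opening is uncovered. Slide the cover and leave it lying flat on the runners, never lifting it, and do not disturb the stone offcut, the jar and the mug nearby.

Things in the scene. Friction and masses are not known exactly. Their poses are not given: they have to be found in the camera images.
- filter_box: Grey fixed box, x 126, y -126 to +133, 96 mm high; origin on the bench, z up. Cover slides to its +y on two runners (tops 85 mm up, x 43-57 mm each side) between guides (inner faces x +-57, tops 96 mm up). Between the runners: free channel 86 mm wide, floor 69 mm up. White filter opening: y -118 to -16 mm, the cover's seat. Tab at y +14 mm. Stops: y -118 mm (92 mm up) and y +126 mm (96 mm up).
- cover: Loose blue cover, 110 x 110 x 8 mm, about 0.2 kg, with a yellow push rib across its middle. Origin: centre of its underside, axes as the box's. In the box's frame: seated at x 0, y -62, z 85 mm; the opening is wholly uncovered from y +39 mm on (101 mm of sliding); the end stop halts it at y +71 mm. 2 mm play each side; slides with a few N; its front edge strikes the tab unless that is in.
- cover_rib (a point): Middle of the top edge of the cover's yellow push rib: upright bar 70 mm long (box's x), 10 mm thick (box's y), 18 mm above the cover's top face; this point is 26 mm above the cover's underside. The cover's top face is free for 50 mm on either side of the rib along y.
- tab_top (a point): Centre of the flat top of the orange snap tab, 44 mm (box's x) by 36 mm (box's y). Out, it is 98 mm above the bench, 13 mm above the runners, 5 mm above the cover's top; fully in, 78 mm above the bench, 7 mm below the runners. The cover's front edge is 3 mm from the tab.
- tab (a joint): Travel of the snap tab straight down, m: 0 is fully out, 0.020 fully in against its stop. It starts 0 to 3 mm in. It moves at about 4 N and stays where it is left, with no spring back. The cover passes over it once it is at least 0.013 in.
- offcut: Bystander: loose sandstone offcut with a gable top, 45 by 60 mm, 73 mm high. Origin: centre of its underside.
- jar: Bystander: loose closed amber glass jar with brass lid, 60 mm diameter, 85 mm high. Origin: centre of its underside.
- mug: Bystander: loose white mug, 72 mm diameter, 85 mm high. Origin: centre of its underside.
Things that resemble listed ones, but are neither listed nor needed, are in the scene too. There is more than one size of the cover; the job needs the middle-sized.

How it is judged:
By the outcome, as a careful person would: the job done as asked, in the order asked, and still so for the second after the job is handed in, with the robot touching nothing.
It also fails if it takes over 40 s, if anything falls off the work surface, if the arm or the gripper's body presses on something with over 40 N, if the wrist force passes 120 N, or if a joint passes its speed limit or range.

## Working session

There is one attempt and no reset: what is moved stays moved. The work goes in short steps, Python scripts to look and compute and a tool call to move; the robot and the scene stay as the last step left them, time stands still between calls to the robot, and variables do not carry over. Pictures are saved under pics/ and viewed, at most 10 in all, crops included, and the job is handed in when it is done.

Besides the shell and the picture viewer there is one more tool, called after "Request:" by a JSON object that holds its "op" and its "data", one argument or row to a line. move_arm: Moves the arm, as the interface text tells. Its arguments: {"type":"object","properties":{"plan":{"type":"array"}},"required":["plan"]}

```bash
mkdir -p pics && cat > h.py <<'E'
import numpy as np, cv2
from plant import manip
def cloud(f):
    d=f["depth"];h,w=d.shape;fl=h/2/np.tan(np.radians(f["vfov"])/2)
    u,v=np.meshgrid(np.arange(w),np.arange(h))
    P=np.stack([(u-f["cx"])*d/fl,(v-f["cy"])*d/fl,d],-1)
    V=np.array(f["view"]);W=(P-V[:3,3])@V[:3,:3]
    W[d==0]=np.nan
    return W
E
python3 - <<'E'
from h import *
for n in("top","side"):
    f=manip.grab_frame(n); cv2.imwrite(f"pics/{n}0.png",f["pixels"]); np.savez(f"{n}0.npz",**f)
    print(n,f["vfov"],f["cx"],f["cy"])
s=manip.state();print(s)
E
```

```text
top 52.94074226402138 254.13956321109725 192.85154548781546
side 48.64490106402383 259.9030348227121 191.40771119773305
{'time': 0.1, 'joint_pos': array([ 1.18402313e+00,  5.33021705e-02,  1.61416701e+00, -1.44806149e-06,
        1.47604416e+00, -1.18986323e-01]), 'joint_vel': array([-0.00183228, -0.00153476, -0.00235918, -0.00033498,  0.00265765,
       -0.00181901]), 'joint_efforts': array([-1.17587965e-04, -3.94901884e+01, -3.71364033e+01, -1.57962518e-04,
        3.97223019e-03, -4.06215435e-06]), 'tool_pos': array([0.16514497, 0.60218533, 0.23017279]), 'tool_rot': array([-2.39573838e-04,  1.33493604e-01,  9.91049209e-01, -9.29981978e-04]), 'contact_force': array([-0.26424952, -0.19280699,  1.20559504]), 'ft_torque': array([-0.0030013 ,  0.05970355, -0.04377657]), 'grasp_force': 0.0, 'gripper_width': 1.001346234053589}
```

View pics/top0.png

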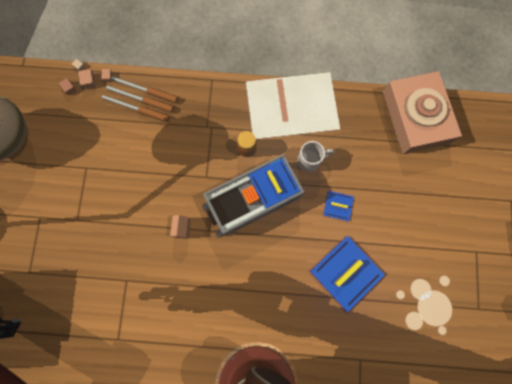

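View pics/side0.png

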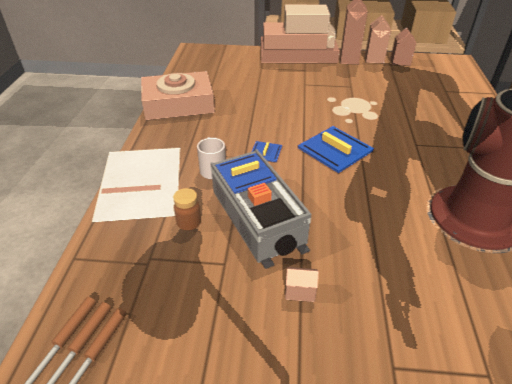

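Top view: the box is at about (253,195), with the seated blue cover's rib at (277,182) and the orange tab at (251,196). The cover slides toward the lower left. Jar at (246,143), mug at (312,155), offcut at (179,226). The small (339,206) and large (348,273) covers are decoys.

```bash
python3 - <<'E'
from h import *
for n in("top","side"):
    f=dict(np.load(n+"0.npz")); W=cloud(f); hsv=cv2.cvtColor(f["pixels"],cv2.COLOR_BGR2HSV)
    roi=np.zeros(hsv.shape[:2],bool)
    if n=="top": roi[150:240,198:306]=1
    else: roi[145:265,205:310]=1
    H,S,V=[hsv[...,i].astype(int) for i in range(3)]
    for nm,m in dict(tab=(H<14)&(S>190)&(V>120)&(W[...,2]>.085),rib=(H>20)&(H<35)&(S>120)&(V>100)&(W[...,2]>.1),blue=(H>100)&(H<125)&(S>150)&(W[...,2]>.085)&(W[...,2]<.1),high=(W[...,2]>.075)).items():
        p=W[roi&m]; p=p[np.isfinite(p[:,0])]
        r=cv2.minAreaRect((p[:,:2]*1000).astype(np.float32))
        print(n,nm,len(p),p.mean(0).round(4),np.median(p[:,2]).round(4),p[:,2].max().round(3),r)
for nm,(u,v) in dict(jar=(246,143),mug=(312,155),off=(179,226)).items():
    W=cloud(dict(np.load("top0.npz")));p=W[v-3:v+4,u-3:u+4].reshape(-1,3);print(nm,np.nanmedian(p,0))
E
```

```text
top tab 162 [0.5219 0.0609 0.0956] 0.0955 0.101 ((522.0665283203125, 61.122901916503906), (40.76133346557617, 32.137393951416016), 31.094324111938477)
top rib 79 [ 0.5612 -0.0041  0.1101] 0.1107 0.115 ((562.1995849609375, -4.1653594970703125), (66.31889343261719, 8.681495666503906), 31.718652725219727)
top blue 1073 [ 0.5616 -0.0026  0.0933] 0.0933 0.1 ((563.4996337890625, -2.553131103515625), (107.39522552490234, 106.98287200927734), 32.33388137817383)
top high 2979 [0.5421 0.0315 0.0924] 0.0932 0.116 ((544.0924682617188, 29.157012939453125), (127.0301742553711, 310.95477294921875), 31.570302963256836)<stdin>:11: RuntimeWarning: Mean of empty slice.
  ret = um.true_divide(
  return _methods._mean(a, axis=axis, dtype=dtype,
  ret = ret.dtype.type(ret / rcount)
Traceback (most recent call last):
ValueError: zero-size array to reduction operation maximum which has no identity
```

Checks: tab to rib is 76 mm, as expected, and the heights agree. Box yaw is about 31.6°. First I turn the tool by +0.75 rad and shut the fingers, then start the transfer.

Request:
{"op": "move_arm", "data": {
  "plan": [
    [[0,0,0,0,0,1,1],[0,0,0,0,0,1,1],[0,0,0,0,0,1,1],[0,0,0,0,0,1,1],[0,0,0,0,0,1,1],[-0.3,0,0,0,0,0,1],[-0.4,0,0,0,0,0,1],[-0.4,0,0,0,0,0,1],[-0.4,0,0,0,0,0,1],[-0.4,0,0,0,0,0,1]]
  ]
}}

```text
time: 1.35
tool_pos: [0.2855, 0.4072, 0.2308]
tool_rot: [-0.0, 0.487, 0.873, -0.0]
contact_force: [0.2, -0.4, 0.2]
gripper_width: -0.002
grasp_force: 0.0
```

```bash
cat >> h.py <<'E'
from scipy.spatial.transform import Rotation as R
YAW=np.radians(31.6); EX=np.array([np.cos(YAW),np.sin(YAW),0]); EY=np.array([-np.sin(YAW),np.cos(YAW),0])
TAB=np.array([.5221,.0610,0]); RIB=np.array([.5622,-.0038,0])
O=((TAB-.014*EY)+(RIB+.062*EY))/2
def rep(bx,by,z):
    s=manip.state(); r=R.from_quat(np.roll(s["tool_rot"],-1)); M=r.as_matrix(); p=np.array(s["tool_pos"])
    T=O+bx*EX+by*EY; T[2]=z
    want=R.from_matrix(np.c_[EY,EX,[0,0,-1]])
    d=p-O
    print("t",s["time"],"box xyz",(d@EX).round(4),(d@EY).round(4),p[2].round(4),"F",np.round(s["contact_force"],1),"w",round(s["gripper_width"],3))
    print("shift units",(M.T@(T-p)/.12).round(3),"turn units",((r.inv()*want).as_rotvec()/.15).round(3))
E
python3 -c "
from h import *
rep(0,.016,.15)"
```

```text
t 1.35 box xyz -0.0202 0.4329 0.2308 F [ 0.2 -0.4  0.2] w -0.002
shift units [-3.474  0.163  0.674] turn units [-0.003  0.002  0.012]
```

Request:
{"op": "move_arm", "data": {
  "plan": [
    [[-0.4,0.02,0,0,0,0,1],[-0.4,0.02,0,0,0,0,1],[-0.4,0.02,0,0,0,0,1],[-0.4,0.02,0,0,0,0,1],[-0.4,0.02,0.1,0,0,0,1],[-0.4,0.02,0.1,0,0,0,1],[-0.4,0.02,0.1,0,0,0,1],[-0.4,0.02,0.1,0,0,0,1],[-0.2,0,0.1,0,0,0,1],[0,0,0.1,0,0,0,1]]
  ]
}}

```text
time: 2.6
tool_pos: [0.516, 0.0703, 0.1584]
tool_rot: [-0.0, 0.488, 0.873, -0.0]
contact_force: [-0.2, 0.9, -0.6]
gripper_width: 0.001
grasp_force: 0.0
```

```bash
python3 -c "
from h import *
rep(0,.016,.077)
f=manip.grab_frame('wrist');cv2.imwrite('pics/w1.png',f['pixels'])
W=cloud(f);hsv=cv2.cvtColor(f['pixels'],cv2.COLOR_BGR2HSV)
H,S,V=[hsv[...,i].astype(int) for i in range(3)]
d=W-O;bx=d@EX;by=d@EY;n=(abs(bx)<.1)&(abs(by)<.16)
for nm,m in dict(tab=(H<14)&(S>190)&(V>100)&(W[...,2]>.07),rib=(H>20)&(H<35)&(S>120)&(V>100)&(W[...,2]>.105)).items():
    m=m&n
    print(nm,m.sum(), [np.percentile(a[m],[2,50,98]).round(4) for a in (bx,by,W[...,2])] if m.any() else '')
"
```

```text
t 2.6 box xyz -0.0004 0.0252 0.1584 F [-0.2  0.9 -0.6] w 0.001
shift units [-0.077  0.004  0.678] turn units [-0.005 -0.004 -0.008]
tab 0 
rib 127 [array([-0.0029,  0.0007,  0.0035]), array([-0.0666, -0.061 ,  0.0207]), array([0.11  , 0.1114, 0.2055])]
```

View pics/w1.png

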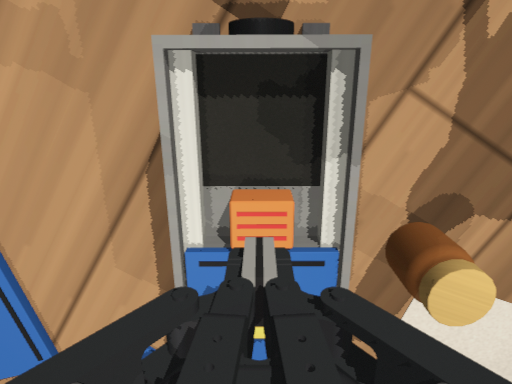

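The wrist view shows the shut fingers (260,250) centred over the orange tab (262,220), with the jar well clear at (440,270). Now the press down, mostly 9 mm per row and slower at the end.

Request:
{"op": "move_arm", "data": {
  "plan": [
    [[-0.04,0,0.1,0,0,0,1],[-0.04,0,0.1,0,0,0,1],[0,0,0.1,0,0,0,1],[0,0,0.08,0,0,0,1],[0,0,0.08,0,0,0,1],[0,0,0.06,0,0,0,1],[0,0,0.06,0,0,0,1],[0,0,0.04,0,0,0,1],[0,0,0.03,0,0,0,1],[0,0,0,0,0,0,1]]
  ]
}}

```text
time: 3.9
tool_pos: [0.521, 0.0634, 0.081]
tool_rot: [0.0, 0.487, 0.873, 0.0]
contact_force: [0.4, -0.3, 0.4]
gripper_width: 0.001
grasp_force: 0.0
```

```bash
python3 -c "
from h import *
rep(0,.016,.077)"
```

```text
t 3.9 box xyz 0.0002 0.0167 0.081 F [ 0.4 -0.3  0.4] w 0.001
shift units [-0.006 -0.001  0.033] turn units [0.003 0.003 0.01 ]
```

Request:
{"op": "move_arm", "data": {
  "plan": [
    [[0,0,0.01,0,0,0,1],[0,0,0.01,0,0,0,1],[0,0,0.01,0,0,0,1],[0,0,0.01,0,0,0,1],[0,0,0,0,0,0,1],[0,0,0,0,0,0,1],[0,0,0,0,0,0,1],[0,0,0,0,0,0,1],[0,0,0,0,0,0,1],[0,0,0,0,0,0,1]]
  ]
}}

```text
time: 5.15
tool_pos: [0.5212, 0.0634, 0.0779]
tool_rot: [0.0, 0.487, 0.873, -0.0]
contact_force: [-4.8, -1.6, 10.2]
gripper_width: -0.002
grasp_force: 5.2
```

```bash
python3 -c "
from h import *
rep(0,.016,.077)
f=manip.grab_frame('wrist');cv2.imwrite('pics/w2.png',f['pixels'][100:384,100:420])"
```

```text
t 5.15 box xyz 0.0003 0.0166 0.0779 F [-4.8 -1.6 10.2] w -0.002
shift units [-0.005 -0.003  0.008] turn units [0.    0.002 0.01 ]
```

View pics/w2.png

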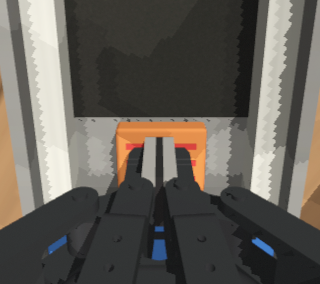

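The tab is fully in: the tip bottomed at 78 mm with a 10 N reaction, and the view shows the fingers sunk onto the tab at about (160,150). Next I lift, cross over the rib and get behind it.

Request:
{"op": "move_arm", "data": {
  "plan": [
    [[0,0,-0.15,0,0,0,1],[0,0,-0.25,0,0,0,1],[0,0,-0.2,0,0,0,1],[-0.1,0,0,0,0,0,1],[-0.2,0,0,0,0,0,1],[-0.3,0,0,0,0,0,1],[-0.2,0,0,0,0,0,1],[-0.07,0,0,0,0,0,1],[0,0,0,0,0,0,1],[0,0,0,0,0,0,1]]
  ]
}}

```text
time: 6.45
tool_pos: [0.5752, -0.0248, 0.1482]
tool_rot: [-0.0, 0.487, 0.873, 0.0]
contact_force: [0.2, -0.7, 0.0]
gripper_width: -0.0
grasp_force: 0.0
```

```bash
python3 -c "
from h import *
rep(0,-.088,.099)
for n in ('wrist','top'):
    f=manip.grab_frame(n)
    if n=='wrist': cv2.imwrite('pics/w3.png',f['pixels'])
    W=cloud(f);hsv=cv2.cvtColor(f['pixels'],cv2.COLOR_BGR2HSV)
    H,S,V=[hsv[...,i].astype(int) for i in range(3)]
    d=W-O;bx=d@EX;by=d@EY;nn=(abs(bx)<.07)&(abs(by)<.16)
    for nm,m in dict(tab=(H<16)&(S>170)&(by>-.01)&(by<.04)&(abs(bx)<.025)&(W[...,2]<.11),rib=(H>20)&(H<35)&(S>120)&(V>100)&(W[...,2]>.105)&(W[...,2]<.118)).items():
        m=m&nn
        print(n,nm,m.sum(), [np.percentile(a[m],[2,50,98]).round(4) for a in (bx,by,W[...,2])] if m.any() else '')
"
```

```text
t 6.45 box xyz 0.0002 -0.0868 0.1482 F [ 0.2 -0.7  0. ] w -0.0
shift units [-0.01  -0.001  0.41 ] turn units [-0.002 -0.004  0.014]
wrist tab 1812 [array([-0.0189,  0.002 ,  0.0234]), array([-0.005 ,  0.0079,  0.0299]), array([0.0767, 0.0787, 0.0805])]
wrist rib 2183 [array([-0.0303,  0.0025,  0.0351]), array([-0.0675, -0.062 , -0.058 ]), array([0.106 , 0.1112, 0.1127])]
top tab 61 [array([-0.0193,  0.0077,  0.0207]), array([0.0109, 0.025 , 0.031 ]), array([0.0693, 0.0785, 0.0822])]
top rib 2 [array([0.0303, 0.0319, 0.0336]), array([-0.0629, -0.0619, -0.061 ]), array([0.1106, 0.1123, 0.1139])]
```

View pics/w3.png

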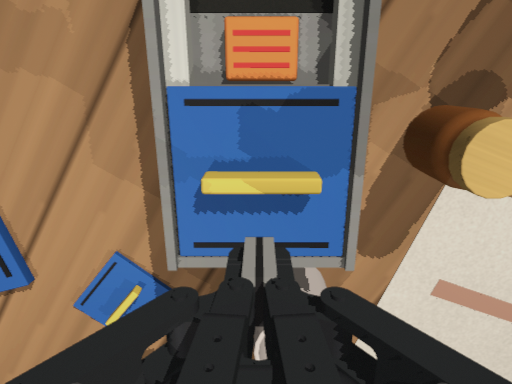

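The wrist view shows the tab sunk (262,47; height 78.7 mm), the cover still seated with its rib at (262,183), and the fingers behind it at (260,245). Now descend behind the rib.

Request:
{"op": "move_arm", "data": {
  "plan": [
    [[0,0.015,0.08,0,0,0,1],[0,0,0.1,0,0,0,1],[0,0,0.1,0,0,0,1],[0,0,0.08,0,0,0,1],[0,0,0.04,0,0,0,1],[0,0,0.01,0,0,0,1],[0,0,0,0,0,0,1],[0.02,0,0,0,0,0,1],[0.02,0,0,0,0,0,1],[0.02,0,0,0,0,0,1]]
  ]
}}

```text
time: 7.8
tool_pos: [0.5734, -0.0182, 0.0995]
tool_rot: [0.0, 0.487, 0.873, 0.0]
contact_force: [0.6, -1.0, 0.8]
gripper_width: 0.001
grasp_force: 0.8
```

```bash
python3 -c "
from h import *
rep(0.0015,.039,.099)"
```

```text
t 7.8 box xyz 0.0021 -0.0802 0.0995 F [ 0.6 -1.   0.8] w 0.001
shift units [ 0.993 -0.003  0.004] turn units [0.002 0.002 0.011]
```

Request:
{"op": "move_arm", "data": {
  "plan": [
    [[0.02,0,0,0,0,0,1],[0.03,0,0,0,0,0,1],[0.04,0,0,0,0,0,1],[0.05,0,0,0,0,0,1],[0.05,0,0,0,0,0,1],[0.05,0,0,0,0,0,1],[0.05,0,0,0,0,0,1],[0.05,0,0,0,0,0,1],[0.05,0,0,0,0,0,1],[0.04,0,0,0,0,0,1]]
  ]
}}

```text
time: 9.05
tool_pos: [0.5461, 0.0259, 0.0993]
tool_rot: [0.0, 0.487, 0.873, 0.0]
contact_force: [1.7, -2.0, 0.6]
gripper_width: 0.003
grasp_force: 0.9
```

```bash
cat > chk.py <<'E'
from h import *
import sys
rep(0.0015,.039,.099)
f=manip.grab_frame('wrist'); cv2.imwrite(sys.argv[1],f['pixels'])
W=cloud(f);hsv=cv2.cvtColor(f['pixels'],cv2.COLOR_BGR2HSV)
H,S,V=[hsv[...,i].astype(int) for i in range(3)]
d=W-O;bx=d@EX;by=d@EY;nn=(abs(bx)<.07)&(abs(by)<.16)
for nm,m in dict(rib=(H>20)&(H<35)&(S>120)&(V>100)&(W[...,2]>.105)&(W[...,2]<.118),blue=(H>100)&(H<125)&(S>150)&(W[...,2]>.085)&(W[...,2]<.1)).items():
    m=m&nn
    print(nm,m.sum(), [np.percentile(a[m],[2,50,98]).round(4) for a in (bx,by,W[...,2])] if m.any() else '')
E
python3 chk.py pics/w4.png
```

```text
t 9.05 box xyz 0.0019 -0.0284 0.0993 F [ 1.7 -2.   0.6] w 0.003
shift units [ 0.562 -0.003  0.003] turn units [0.    0.    0.011]
rib 3852 [array([-0.0303,  0.0022,  0.035 ]), array([-0.0156, -0.0095, -0.0061]), array([0.1056, 0.1111, 0.1126])]
blue 32707 [array([-0.0506,  0.0021,  0.0553]), array([-0.0496,  0.0092,  0.0426]), array([0.0922, 0.0935, 0.0947])]
```

Request:
{"op": "move_arm", "data": {
  "plan": [
    [[0.04,0,0,0,0,0,1],[0.06,0,0,0,0,0,1],[0.07,0,0,0,0,0,1],[0.07,0,0,0,0,0,1],[0.07,0,0,0,0,0,1],[0.07,0,0,0,0,0,1],[0.07,0,0,0,0,0,1],[0.05,0,0,0,0,0,1],[0.03,0,0,0,0,0,1],[0.01,0,0,0,0,0,1]]
  ]
}}

```text
time: 10.35
tool_pos: [0.512, 0.0809, 0.0992]
tool_rot: [-0.0, 0.487, 0.873, -0.0]
contact_force: [-0.0, -0.4, -0.1]
gripper_width: -0.006
grasp_force: 0.4
```

```bash
python3 chk.py pics/w5.png
```

```text
t 10.35 box xyz 0.0018 0.0363 0.0992 F [-0.  -0.4 -0.1] w -0.006
shift units [ 0.022 -0.002  0.001] turn units [-0.001 -0.001  0.011]
rib 3852 [array([-0.0306,  0.002 ,  0.0349]), array([0.0492, 0.0552, 0.0587]), array([0.1056, 0.1111, 0.1125])]
blue 32807 [array([-0.0508,  0.0019,  0.0551]), array([0.0152, 0.074 , 0.1074]), array([0.0922, 0.0935, 0.0947])]
```

Cover is at y ≈ +54 mm and flat. I back off and lift clear.

Request:
{"op": "move_arm", "data": {
  "plan": [
    [[-0.05,0,0,0,0,0,1],[-0.1,0,0,0,0,0,1],[0,0,-0.15,0,0,0,1],[0,0,-0.3,0,0,0,1],[0,0,-0.3,0,0,0,1],[-0.2,0,-0.2,0,0,0,1],[-0.4,0,0,0,0,0,1],[-0.4,0,0,0,0,0,1],[-0.2,0,0,0,0,0,1],[0,0,0,0,0,0,1]]
  ]
}}

```text
time: 11.65
tool_pos: [0.5978, -0.0582, 0.2139]
tool_rot: [-0.0, 0.488, 0.873, 0.0]
contact_force: [-1.1, 0.2, -0.9]
gripper_width: 0.002
grasp_force: 0.0
```

```bash
python3 chk.py pics/w6.png; python3 -c "
from h import *
f=manip.grab_frame('side');cv2.imwrite('pics/s6.png',f['pixels'])"
```

```text
t 11.65 box xyz 0.0019 -0.1271 0.2139 F [-1.1  0.2 -0.9] w 0.002
shift units [ 1.384 -0.005  0.958] turn units [ 0.002 -0.002 -0.004]
rib 0 
blue 2119 [array([-0.0505,  0.0018,  0.055 ]), array([-0.0017,  0.002 ,  0.0085]), array([0.0884, 0.0934, 0.0949])]
```

View pics/w6.png

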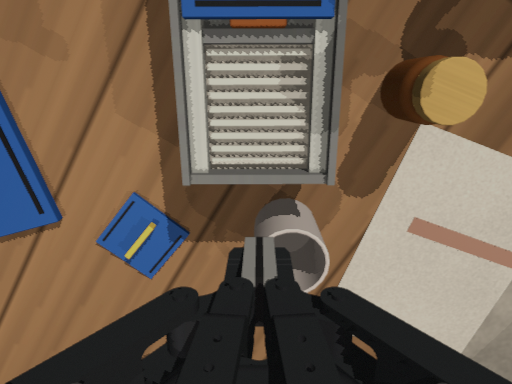

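View pics/s6.png

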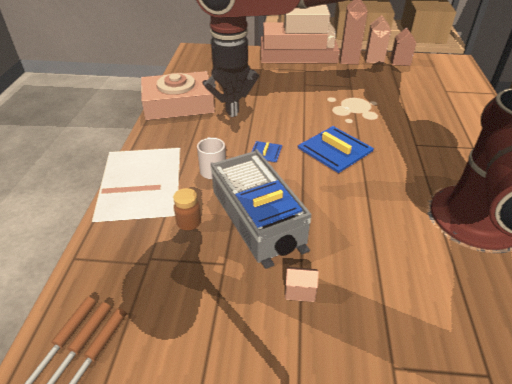

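The white filter is fully uncovered (wrist 258,105) and the cover's rear edge is at y ≈ −2 mm, lying flat. In the side view the mug (210,158), jar (187,208) and offcut (302,283) haven't moved, and the arm is clear.

```bash
python3 -c "
from plant import manip
print(manip.job_done())"
```

```text
the job is handed in; nothing more can be done
None
```

I pressed the tab fully in, then slid the cover flat along its runners to about y +54 mm. The filter opening is fully uncovered, the offcut, jar and mug look undisturbed in the camera views, and the job is handed in; no verdict came back.

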